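# Shim the rocking parcel scale

### The job

The parcel scale on the packing desk rocks because the foot under the corner with the red sticker has lost its rubber cap. With the fingertips, push the orange wedge along the desk, thin end first, under that bare foot until it sits snug and takes the foot's weight without jacking the scale off its other feet; then press a fingertip down firmly on the plate at the red sticker to check that the corner no longer gives way, and move clear. Never pick up or tip the wedge, do not shove or lift the scale, and leave everything else on the desk where it stands.

Things in the scene. Friction and masses are not known exactly. Their poses are not given: they have to be found in the camera images.
- scale: Loose parcel scale, 3.0 kg. Origin: on the desk under the centre of its 235 x 285 mm steel plate (top 60 mm up). x runs from the display side to the far side, y to the left seen from the display. Dark base 215 x 265 mm, underside 18 mm up; display console at -x, 150 mm wide, to 158 mm from the centre. Three rubber-capped feet, 22 mm across, at (-85, 115), (85, 115), (85, -115) mm grip the desk.
- bare_foot (a point): Lowest point of the fourth, bare, short foot at (-85, -115) mm in the scale's frame: a domed steel stud 18 mm across, hanging 5 mm above the desk below the red sticker, 18 mm in from the base's -y end and 27 mm in from the plate's. Pressing the plate above it with 3 to 4 N rocks the scale down on to it. The wedge lies on the scale's -y side.
- plate_corner (a point): Centre of the round red sticker (20 mm across) on the steel plate's top, 60 mm above the desk, right above the bare foot, 32 and 27 mm in from the plate's edges: the place to press. A firm press is 6 to 20 N.
- wedge: Loose orange plastic wedge (levelling shim), 50 g, smooth: 110 mm long, 50 mm wide, flat on the desk. Origin: centre of its underside. x points to the thin end. The top slopes evenly from 14 mm high at the thick end to 2 mm at the thin end; the foot is met about 28 mm from the thin end. The push then rises from under 1 N to 5 to 10 N within 5 mm; 15 mm beyond that jacks the scale up too far.
- wedge_tip (a point): Middle of the wedge's thin edge, 1 mm above the desk.
- wedge_back (a point): Centre of the wedge's upright thick end face (50 mm wide, 14 mm high), 7 mm above the desk: the face to push on. Two fingertips spread some 30 mm apart and moved straight towards the foot turn the wedge square to the push and keep it so; a single narrow contact lets it veer.
- pen_holder: Bystander: square light-wood pen holder 96 x 96 mm at the foot, 100 mm high, with three pens up to 165 mm. Origin: centre of the underside.
- empty_holder: Bystander: the same holder without pens. Origin: centre of the underside.
- mug: Bystander: blue mug, 82 mm across, 92 mm high. Origin: centre of the underside.
- stapler: Bystander: dark stapler 155 x 36 x 51 mm. Origin: centre of the underside.
- tape_roll: Bystander: roll of brown parcel tape lying flat, 100 mm across, 48 mm high. Origin: centre of the underside.
Not all that is in view belongs to the job. There is more than one size of the wedge; the one meant has the size given above.

How it is judged:
By the outcome, as a careful person would: the job done as asked, in the order asked, and still so for the second after the job is handed in, with the robot touching nothing.
It also fails if it takes over 54 s, if anything falls off the work surface, if the arm or the gripper's body presses on something with over 40 N, if the wrist force passes 120 N, or if a joint passes its speed limit or range.

### The arm

A 6-joint arm with a two-finger parallel gripper is mounted at the origin on the work surface. World frame = base frame: x ahead of the robot, y to its left, z up, the work surface at z = 0. Lengths are in m, angles in rad, forces in N, time in s.
With the tool pointing down it reaches from about 0.275 to 0.825 m from the base axis. Payload 4.9 kg.
Tool frame: the origin (TCP) lies on the centre line of the jaws, within the pads' length; the fingertips stand 8 mm ahead of it and the grasp point (between the pads) lies 11 mm behind it; z points along the fingers, y is the line along which they close (so a half turn about z gives the same grasp; the last joint's range is limited). The gripper opens to 85 mm and grips with 20 to 120 N. Pads are 22 mm wide; open, the fingers measure 114 mm over their backs; the gripper's body (76 mm by 85 mm) begins 54 mm behind the grasp point. The pads swing forward as they close: fully open they stand 13 mm farther back than shut.
Start: joints at [-1.352, 0.326, -0.193, 1.052, 0, 1.437], TCP at [0.19, -0.516, 0.239] pointing down, gripper open.
Joint ranges: [-2.65, 2.65], [-0.97, 1.79], [-1.3, 1.35], [-1.93, 2.1], [-1.47, 1.37], [-3.14, 3.14]. Speed limits (rad/s): [2.57, 2.57, 3.14, 3.14, 3.14, 3.14].

### API

Orientations are given as a 3x3 rotation matrix whose columns are the frame's x, y, z axes.
In Python, from cell import manip, viewer, workorder gives the robot as it stands.
- The arm moves only by the tool jog_arm, never from a script. Its argument "increments" is text: rows parted by semicolons, each of 7 numbers parted by spaces: the shift along the tool's x, y, z each as a share of 250 mm, from -1 to 1, then the turn, a rotation vector about the tool's x, y, z each as a share of 180 degrees, from -1 to 1, then the closure, from -1 (fully open) to 1 (shut). A call has exactly 8 rows; each row is the pose to reach, as a shift and turn from the pose commanded when the call began, along the tool's axes at that moment, turning the shorter way round; what a row does not reach only later rows make up. A row lasts 1/12 s, in which the tool goes at most 41.7 mm and 7.16 degrees, less where a joint would pass 70% of its speed; a pose out of reach is approached as far as the arm can. A call with a number of a shift or a turn outside -1 to 1 is refused whole. A call with a gripper value outside its range is refused whole. The fingers move at their own pace and stop on an object; the grip force is fixed at half the most. Time passes only in rows, so rows that repeat a pose let the fingers close, or fill a call up. It gives the time, the measured TCP pose, the force, the opening and the grip force at its end, in the units of the state.
- manip.observe(): the state, without advancing time (a new reading comes with each control period).
- viewer.camera(name): name is "scene" or "side" or "wrist"; returns a dict with "color" (480x640x3 uint8, blue, green, red), "range_z" (480x640 float32, m along the optical axis (not along the pixel's ray), 0 where there is no reading), "vfov" (degrees; the focal length in pixels is half the picture's height over the tangent of half this angle, whatever the lens; pixels are square), "cx", "cy" (the principal point, pixels), "D" ([k1, k2, p1, p2, k3] as OpenCV has them; the pictures are not rectified), "R" (3x3) and "t" (3): a world point X has camera coordinates R X + t. Camera axes: x right, y down, z forward; pixel columns grow to the right and rows downward; lengths in m; the calibration is good to about 2 mm. A picture is of the moment at which its call begins.
- workorder.hand_in(): hands the job in; it is judged then, once.
The state is a dict: "time": time; "qpos": joint angles; "qd": joint speeds; "effort": joint torques, N m; "tcp_pos": TCP position; "eef_rot": TCP orientation; "force": force on the tool from outside, world axes, zero at the start; "ft_torque": the same for the moment, N m; "finger_gap": finger opening in m; "grasp_force": force on a finger pad.
Only numpy, scipy, OpenCV 4.12 (cv2) and the standard library are available. Lean on these libraries where they do the work, as an engineer would, in place of code of your own. Each camera call takes 0.05 s, during which the arm holds its last target. There are 200 camera calls.

## Working session

There is one attempt and no reset: what is moved stays moved. The work goes in short steps, Python scripts to look and compute and a tool call to move; the robot and the scene stay as the last step left them, time stands still between calls to the robot, and variables do not carry over. Pictures are saved under pics/ and viewed, at most 10 in all, crops included, and the job is handed in when it is done.

Besides the shell and the picture viewer there is one more tool, called by a JSON object that holds its "op" and its "data", one argument or row to a line. jog_arm: Moves the arm, as the interface text tells. Its arguments: {"type":"object","properties":{"increments":{"type":"string"}},"required":["increments"]}

```bash
mkdir -p pics; ls; python3 - <<'E'
from cell import manip, viewer
import cv2,pickle
s=manip.observe();print(s)
d={n:viewer.camera(n) for n in("scene","side","wrist")}
pickle.dump(d,open('v0.pkl','wb'))
for n in d:
  cv2.imwrite(f'pics/{n}0.png',d[n]['color']);print(n,d[n]['vfov'],d[n]['D'],d[n]['R'],d[n]['t'])
E
```

```text
pics
{'time': 0.0, 'qpos': array([-1.35218263e+00,  3.26932074e-01, -1.93590497e-01,  1.05199705e+00,
       -1.56170025e-07,  1.43657776e+00]), 'qd': array([-0.00126845, -0.00034041,  0.00081919, -0.00103253, -0.00131878,
       -0.00147835]), 'effort': array([ 1.27103584e-03, -4.43398690e+01,  2.62441868e+01,  1.56488648e-02,
       -1.39843119e-04, -3.47119411e-06]), 'tcp_pos': array([ 0.18993282, -0.51555733,  0.23850574]), 'eef_rot': array([[ 9.38397813e-01,  3.45556660e-01, -3.73893253e-04],
       [ 3.45556786e-01, -9.38396333e-01,  1.68223864e-03],
       [ 2.30448707e-04, -1.70781041e-03, -9.99998515e-01]]), 'force': array([-0.84050004,  0.08142289, -1.01037226]), 'ft_torque': array([-0.00398774,  0.00341566, -0.00501222]), 'grasp_force': 0.0, 'finger_gap': 0.08544832527589649}
scene 51.42318191631305 [-0.13337825  0.          0.          0.          0.        ] [[-0.16726705  0.98585949 -0.01013936]
 [ 0.82544521  0.13441157 -0.54824605]
 [-0.53913072 -0.10007299 -0.83625562]] [ 0.09139331 -0.45372147  1.60875461]
side 45.77406872386714 [-0.1531641  0.         0.         0.         0.       ] [[-0.98440264 -0.17468053  0.0209323 ]
 [-0.12618777  0.61815098 -0.77586468]
 [ 0.12258914 -0.76640464 -0.63055201]] [0.57649099 0.11867688 1.76885423]
wrist 59.63064727109635 [0.03112309 0.         0.         0.         0.        ] [[ 0.34514918 -0.93854554 -0.00207557]
 [-0.90193152 -0.33229448  0.27586212]
 [-0.25959886 -0.09334156 -0.96119498]] [-0.54859973 -0.03600395  0.37966771]
```

View pics/scene0.png

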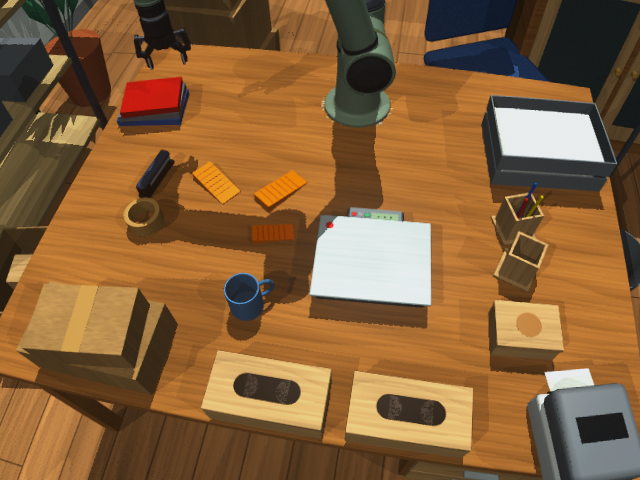

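View pics/side0.png

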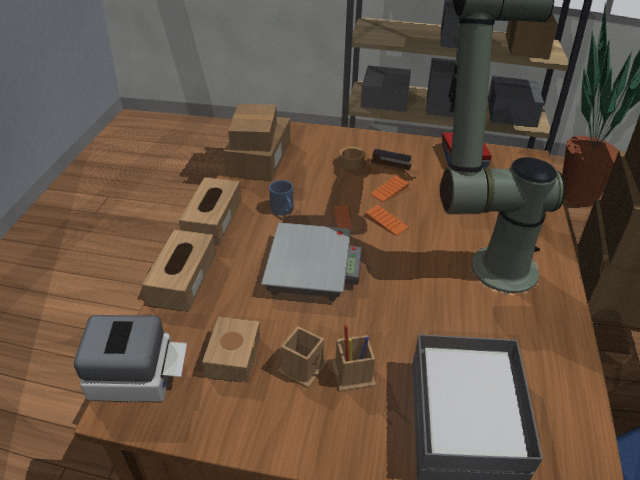

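Scene view: three orange wedges at about (215,182), (280,188) and (272,233), with the red sticker at (330,225). The scale's display faces the robot. Next I'll measure the wedges' sizes.

```bash
cat > h.py <<'E'
import numpy as np, cv2
def K(d):
    f=240/np.tan(np.radians(d['vfov'])/2); return np.array([[f,0,d['cx']],[0,f,d['cy']],[0,0,1]])
def cast(d,px,z=None):
    """pixels -> world, onto plane z, or by depth if z is None"""
    px=np.asarray(px,float).reshape(-1,2)
    n=cv2.undistortPoints(px[:,None],K(d),np.array(d['D']))[:,0]
    r=np.c_[n,np.ones(len(n))]
    R,t=d['R'],d['t']
    if z is None:
        s=d['range_z'][px[:,1].astype(int),px[:,0].astype(int)]
        return (r*s[:,None]-t)@R
    c=-R.T@t; w=r@R
    return c+w*((z-c[2])/w[:,2])[:,None]
def blobs(d,lo,hi,amin=60):
    m=cv2.inRange(cv2.cvtColor(d['color'],cv2.COLOR_BGR2HSV),lo,hi)
    m=cv2.morphologyEx(m,cv2.MORPH_CLOSE,np.ones((5,5)))
    n,l,s,c=cv2.connectedComponentsWithStats(m)
    return [(l==i,s[i],c[i]) for i in range(1,n) if s[i,4]>amin]
E
cat > m0.py <<'E'
from h import *; import pickle
D=pickle.load(open('v0.pkl','rb'))
for n in('scene','side'):
  d=D[n]
  for m,s,c in blobs(d,(3,190,90),(19,255,255)):
    v,u=np.nonzero(m); P=cast(d,np.c_[u,v]); P0=P[abs(P[:,2]-.008)<.012]
    if len(P0)<60 or len(P0)<.5*len(P): continue
    (x,y),(w,h),a=cv2.minAreaRect((P0[:,:2]*1000).astype(np.float32))
    A=np.c_[P0[:,:2]-P0[:,:2].mean(0),np.ones(len(P0))]; g=np.linalg.lstsq(A,P0[:,2],rcond=None)[0]
    print(n,c.round(),len(P0),'ctr',round(x),round(y),'size',round(w),round(h),'ang',round(a),'zgrad',g[:2].round(3),'zmean',g[2].round(4), 'box',cv2.boxPoints(((x,y),(w,h),a)).round().tolist())
  for m,s,c in blobs(d,(0,190,120),(3,255,255),15)+blobs(d,(174,150,100),(180,255,255),15):
    print(n,'red',c.round(1),s[4],cast(d,[c],.06).round(4))
E
python3 m0.py
```

```text
scene [266.  83.] 133 ctr -50 -320 size 118 61 ang 82 zgrad [ 0.039 -0.017] zmean 0.001 box [[-89.0, -374.0], [-29.0, -383.0], [-12.0, -266.0], [-72.0, -257.0]]
scene [203.  97.] 145 ctr 42 -514 size 110 50 ang 81 zgrad [0.014 0.011] zmean 0.0011 box [[9.0, -564.0], [59.0, -572.0], [76.0, -463.0], [26.0, -456.0]]
scene [211. 181.] 1562 ctr 401 -380 size 229 147 ang 76 zgrad [-0.02   0.007] zmean 0.0071 box [[301.0, -473.0], [444.0, -509.0], [500.0, -287.0], [358.0, -251.0]]
scene [279. 189.] 1065 ctr 390 -168 size 88 154 ang 52 zgrad [ 0.073 -0.014] zmean 0.0091 box [[302.0, -156.0], [424.0, -250.0], [478.0, -181.0], [357.0, -86.0]]
scene [210. 220.] 477 ctr 538 -356 size 203 109 ang 82 zgrad [ 0.014 -0.002] zmean 0.0012 box [[470.0, -449.0], [578.0, -464.0], [606.0, -262.0], [497.0, -248.0]]
scene [267. 232.] 936 ctr 542 -180 size 174 88 ang 87 zgrad [0.063 0.009] zmean 0.0072 box [[494.0, -264.0], [582.0, -269.0], [590.0, -95.0], [502.0, -91.0]]
scene [175. 235.] 276 ctr 586 -411 size 66 133 ang 10 zgrad [0.049 0.012] zmean 0.0021 box [[542.0, -351.0], [565.0, -482.0], [630.0, -470.0], [607.0, -339.0]]
scene red [151.   94.7] 1654 [[ 0.1164 -0.6553  0.06  ]]
scene red [329.2 224.8] 25 [[ 5.339e-01 -5.000e-04  6.000e-02]]
side red [448.3 137.6] 39 [[ 0.1876 -0.6916  0.06  ]]
side red [485.1 151.1] 34 [[ 0.042  -0.6175  0.06  ]]
```

```bash
python3 - <<'E'
from h import *; import pickle
D=pickle.load(open('v0.pkl','rb'))
for n,pts in(('scene',[(215,182),(280,188),(272,233),(190,190),(250,210)]),('side',[(390,188),(386,220),(344,217),(400,250),(340,235)])):
  h=cv2.cvtColor(D[n]['color'],cv2.COLOR_BGR2HSV)
  for u,v in pts: print(n,u,v,np.median(h[v-3:v+4,u-3:u+4].reshape(-1,3),0))
a=cv2.resize(D['scene']['color'][140:260,180:360],None,fx=4,fy=4,interpolation=cv2.INTER_CUBIC)
cv2.imwrite('pics/c1.png',a)
E
```

```text
scene 215 182 [ 18. 224. 233.]
scene 280 188 [ 16. 243. 232.]
scene 272 233 [ 12. 243. 138.]
scene 190 190 [ 15. 187. 183.]
scene 250 210 [ 15. 186. 177.]
side 390 188 [ 10. 181. 168.]
side 386 220 [ 11. 178. 172.]
side 344 217 [ 10. 160.  97.]
side 400 250 [ 13. 136. 134.]
side 340 235 [ 83.  12. 143.]
```

View pics/c1.png

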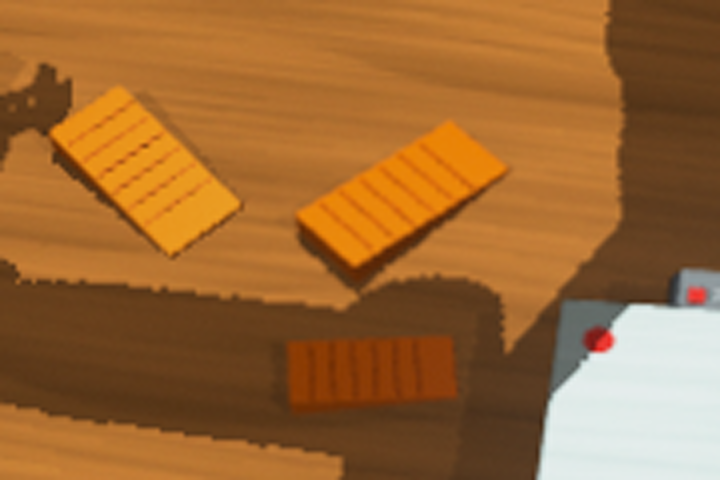

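```bash
python3 - <<'E'
from h import *; import pickle
d=pickle.load(open('v0.pkl','rb'))['scene']
W={'A':[(122,85),(50,130),(172,257),(242,205)],'B':[(297,216),(358,272),(510,170),(450,121)],'C':[(288,342),(291,408),(458,396),(453,336)]}
for k,q in W.items():
  q=np.array(q,float); px=(q+.5)/4-.5+[180,140]; c=px.mean(0); inn=c+(px-c)*.8
  zi=cast(d,inn)[:,2]; print(k,px.round().tolist(),'z by depth',(zi*1000).round(1))
  P=np.array([cast(d,[p],z)[0] for p,z in zip(px,zi)])[:,:2]*1000
  print(P.round().tolist(),'sides',[round(np.linalg.norm(P[i]-P[(i+1)%4])) for i in range(4)])
  m=np.zeros((480,640),np.uint8);cv2.fillPoly(m,[inn.round().astype(int)],1);v,u=np.nonzero(m);Q=cast(d,np.c_[u,v])
  g=np.linalg.lstsq(np.c_[Q[:,:2]-Q[:,:2].mean(0),np.ones(len(Q))],Q[:,2],rcond=None)[0]; print('grad',g.round(4),'slope',np.hypot(*g[:2]).round(3),'thin dir deg',np.degrees(np.arctan2(-g[1],-g[0])).round())
# plate: depth at 60mm
v,u=np.mgrid[190:320,290:450]; Q=cast(d,np.c_[u.ravel(),v.ravel()]);Q=Q[abs(Q[:,2]-.06)<.008]
print('plate',cv2.minAreaRect((Q[:,:2]*1000).astype(np.float32)),Q[:,2].mean(), cv2.boxPoints(cv2.minAreaRect((Q[:,:2]*1000).astype(np.float32))))
E
```

```text
A [[210.0, 161.0], [192.0, 172.0], [223.0, 204.0], [240.0, 191.0]] z by depth [18.5 17.9  2.7  7.2]
[[333.0, -391.0], [383.0, -431.0], [471.0, -314.0], [421.0, -276.0]] sides [64, 146, 62, 145]
grad [ 1.2255 -0.3628  0.015 ] slope 1.278 thin dir deg 164.0
B [[254.0, 194.0], [269.0, 208.0], [307.0, 182.0], [292.0, 170.0]] z by depth [14.8 17.3  6.9  5.5]
[[431.0, -232.0], [474.0, -177.0], [360.0, -94.0], [320.0, -147.0]] sides [69, 141, 66, 140]
grad [0.8724 0.7556 0.0154] slope 1.154 thin dir deg -139.0
C [[252.0, 225.0], [252.0, 242.0], [294.0, 239.0], [293.0, 224.0]] z by depth [13.7 14.2  2.7  1. ]
[[536.0, -211.0], [587.0, -196.0], [553.0, -92.0], [505.0, -106.0]] sides [54, 109, 50, 110]
grad [1.318  0.3776 0.0164] slope 1.371 thin dir deg -164.0
plate ((594.548828125, 118.74775695800781), (274.1696472167969, 287.3653564453125), 3.7888197898864746) 0.06062218444730078 [[448.26917  253.05794 ]
 [467.25806  -33.679337]
 [740.8285   -15.562424]
 [721.8396   271.17487 ]]
```

Wedges: A (215,182) and B (280,188) measure about 143 x 65 mm, so they are oversized. C (272,233) measures 110 x 52 mm, with z falling from 14 to 2 mm, so C is the one meant (the crop above confirms it). Its thin end points at the scale. Next is the scale's yaw.

```bash
python3 - <<'E'
from h import *; import pickle
D=pickle.load(open('v0.pkl','rb'))
for n,box in(('scene',(190,320,290,450)),('side',(210,310,250,375))):
  d=D[n]; h=cv2.cvtColor(d['color'],cv2.COLOR_BGR2HSV)
  r0,r1,c0,c1=box; v,u=np.mgrid[r0:r1,c0:c1]; px=np.c_[u.ravel(),v.ravel()]
  ok=(h[px[:,1],px[:,0],1]<45)
  Q=cast(d,px); ok&=abs(Q[:,2]-.06)<.006
  m=np.zeros((480,640),np.uint8); m[px[ok,1],px[ok,0]]=1
  m=cv2.morphologyEx(cv2.morphologyEx(m,cv2.MORPH_CLOSE,np.ones((5,5))),cv2.MORPH_OPEN,np.ones((25,25)))
  c=max(cv2.findContours(m,0,1)[0],key=cv2.contourArea)[:,0]
  P=(cast(d,c,.06)[:,:2]*1000).astype(np.float32)
  r=cv2.minAreaRect(P); print(n,r,cv2.boxPoints(r).round().tolist())
  for m,s,cc in blobs(d,(0,150,90),(6,255,255),5)+blobs(d,(172,150,90),(180,255,255),5):
    if r0<cc[1]<r1 and c0<cc[0]<c1: print('red',cc.round(1),s[4],cast(d,[cc],.06).round(4), cast(d,[cc]).round(4))
E
```

```text
scene ((609.9859619140625, 119.08807373046875), (241.9681854248047, 283.8341369628906), 3.5583391189575195) [[480.0, 253.0], [498.0, -30.0], [740.0, -15.0], [722.0, 268.0]]
red [353.7 213.5] 14 [[0.4883 0.0561 0.06  ]] [[0.484  0.0557 0.0541]]
red [329.1 224.5] 31 [[ 0.5331 -0.001   0.06  ]] [[ 0.5352 -0.0006  0.063 ]]
side ((603.7958374023438, 122.71574401855469), (239.90298461914062, 289.58612060546875), 3.9853568077087402) [[474.0, 259.0], [494.0, -30.0], [734.0, -13.0], [713.0, 275.0]]
red [339.5 232.5] 8 [[5.306e-01 1.000e-04 6.000e-02]] [[0.5303 0.0021 0.0616]]
```

```bash
python3 - <<'E'
from h import *; import pickle
D=pickle.load(open('v0.pkl','rb'))
for n in('scene','side'):
  d=D[n]; v,u=np.mgrid[0:480,0:640]; Q=cast(d,np.c_[u.ravel(),v.ravel()])
  h=cv2.cvtColor(d['color'],cv2.COLOR_BGR2HSV).reshape(-1,3)
  b=(abs(h[:,0]-108.)<12)&(h[:,1]>120)&(Q[:,2]>.02)&(Q[:,2]<.11)&(abs(Q[:,0]-.65)<.2)&(abs(Q[:,1]+.2)<.2)
  print('mug',n,b.sum(),np.percentile(Q[b],[2,50,98],axis=0).round(3).tolist())
  o=(Q[:,2]>.03)&(Q[:,2]<.2)&(Q[:,0]>.4)&(Q[:,0]<.72)&(Q[:,1]>-.42)&(Q[:,1]<-.03)
  H,xe,ye=np.histogram2d(Q[o,0],Q[o,1],bins=[np.arange(.4,.73,.04),np.arange(-.42,0,.04)]);print(H.astype(int))
print(D['wrist']['R'].T@-D['wrist']['t'])
E
```

```text
mug scene 227 [[0.723, -0.205, 0.025], [0.74, -0.142, 0.091], [0.802, -0.112, 0.096]]
[[0 0 0 0 0 0 0 0 0 0]
 [0 0 0 0 0 0 0 0 0 0]
 [0 0 0 0 0 0 0 0 0 0]
 [0 0 0 0 0 0 0 0 0 0]
 [0 0 0 0 0 0 0 0 0 0]
 [0 0 0 0 0 0 0 0 0 0]
 [0 0 0 0 0 0 0 0 0 0]
 [0 0 0 0 0 0 0 7 0 0]]Traceback (most recent call last):
  File "<stdin>", line 7, in <module>
    return _quantile_unchecked(
        a, q, axis, out, overwrite_input, method, keepdims, weights)
    return _ureduce(a,
                    func=_quantile_ureduce_func,
    ...<5 lines>...
                    overwrite_input=overwrite_input,
                    method=method)
    r = func(a, **kwargs)
    result = _quantile(arr,
                       quantiles=q,
    ...<2 lines>...
                       out=out,
                       weights=wgt)
    slices_having_nans = np.isnan(arr[-1, ...])
                                  ~~~^^^^^^^^^
IndexError: index -1 is out of bounds for axis 0 with size 0
```

{"op": "jog_arm", "data": {
  "increments": "0 0 0 0 0 -0.03 0.4;0.12 0.12 0 0 0 -0.07 0.4;0.24 0.24 0 0 0 -0.11 0.4;0.36 0.36 0 0 0 -0.15 0.4;0.48 0.48 0 0 0 -0.19 0.4;0.5 0.5 0 0 0 -0.23 0.4;0.5 0.5 0 0 0 -0.27 0.4;0.5 0.5 0 0 0 -0.31 0.4"
}}

```text
time: 0.82
tcp_pos: [0.3518, -0.59, 0.2378]
eef_rot: [[0.238, 0.971, -0.001], [0.971, -0.238, 0.002], [0.001, -0.001, -1.0]]
force: [-1.1, 0.7, 0.2]
finger_gap: 0.0257
grasp_force: 0.0
```

{"op": "jog_arm", "data": {
  "increments": "0.14 0.07 0 0 0 -0.03 0.5;0.28 0.14 0 0 0 -0.06 0.5;0.42 0.21 0.05 0 0 -0.09 0.5;0.56 0.28 0.1 0 0 -0.11 0.5;0.7 0.35 0.15 0 0 -0.11 0.5;0.84 0.42 0.2 0 0 -0.11 0.5;1 0.5 0.2 0 0 -0.11 0.5;1 0.5 0.2 0 0 -0.11 0.5"
}}

```text
time: 1.48
tcp_pos: [0.5366, -0.3721, 0.1878]
eef_rot: [[-0.104, 0.995, -0.0], [0.995, 0.104, 0.005], [0.005, 0.0, -1.0]]
force: [-0.2, -0.4, -0.1]
finger_gap: 0.021
grasp_force: 0.0
```

{"op": "jog_arm", "data": {
  "increments": "0.14 0.05 0 0 0 0 0.5;0.28 0.1 0 0 0 0 0.5;0.4 0.14 0 0 0 0 0.5;0.4 0.14 0 0 0 0 0.5;0.4 0.14 0 0 0 0 0.5;0.4 0.14 0 0 0 0 0.5;0.4 0.14 0 0 0 0 0.5;0.4 0.14 0 0 0 0 0.5"
}}

```text
time: 2.15
tcp_pos: [0.5581, -0.2771, 0.1892]
eef_rot: [[-0.095, 0.995, -0.0], [0.995, 0.095, -0.0], [-0.0, -0.0, -1.0]]
force: [0.3, -0.1, -0.6]
finger_gap: 0.0216
grasp_force: 0.0
```

```bash
cat > w.py <<'E'
import sys,pickle
from cell import manip, viewer
from h import *
n=sys.argv[1]; s=manip.observe(); print(s['time'],s['tcp_pos'].round(4),s['force'].round(2),s['finger_gap'])
d=viewer.camera('wrist'); pickle.dump(d,open(n+'.pkl','wb')); cv2.imwrite(f'pics/{n}.png',d['color'])
print('cam',(-d['R'].T@d['t']).round(3))
E
python3 w.py w1
```

```text
2.15 [ 0.5581 -0.2771  0.1892] [ 0.28 -0.09 -0.56] 0.02156200072258792
cam [ 0.551 -0.207  0.324]
```

View pics/w1.png

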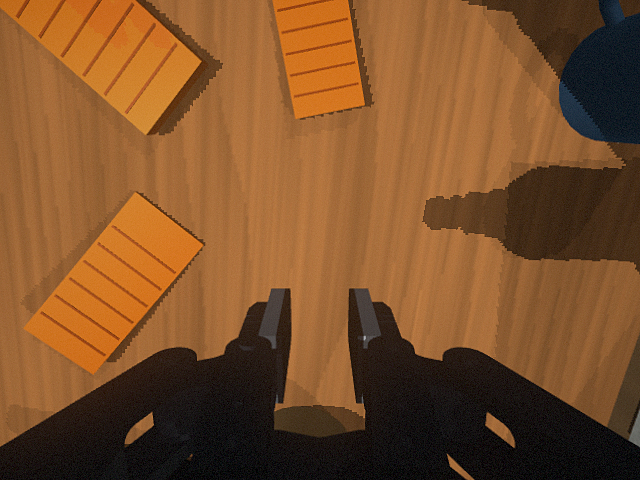

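Wrist view: C's thick end is at the top, with corners (296,118) and (366,107). B is at upper left, A at left with corners (135,192), (203,243), (95,374) and (25,328), and the mug at right. Next I'll measure C's back edge and check the sizes.

```bash
python3 - <<'E'
from h import *; import pickle
d=pickle.load(open('w1.pkl','rb'))
print('C back',(cast(d,[(296,118),(366,107)],.014)[:,:2]*1000).round(1).tolist(), 'far edges',(cast(d,[(275,10),(347,3)],.011)[:,:2]*1000).round(1).tolist())
P=cast(d,[(135,192),(203,243),(95,374),(25,328)],.008)[:,:2]*1000;print('A',P.round().tolist(),np.linalg.norm(P-np.roll(P,-1,0),axis=1).round())
P=cast(d,[(205,63),(150,135)],.014)[:,:2]*1000;print('B',P.round().tolist(),np.linalg.norm(P[0]-P[1]))
print(cast(d,[(330,100),(330,60),(330,20),(165,95),(100,50),(160,230),(110,290),(70,340),(250,200)]).round(4))
E
```

```text
C back [[534.8, -210.0], [583.4, -198.0]] far edges [[515.3, -142.6], [562.7, -133.9]]
A [[417.0, -276.0], [469.0, -311.0], [380.0, -438.0], [326.0, -398.0]] [ 63. 154.  67. 153.]
B [[470.0, -180.0], [432.0, -232.0]] 64.39563279620654
[[ 5.576e-01 -1.957e-01  1.500e-02]
 [ 5.550e-01 -1.695e-01  1.050e-02]
 [ 5.525e-01 -1.441e-01  6.400e-03]
 [ 4.446e-01 -2.037e-01  1.970e-02]
 [ 3.995e-01 -1.793e-01  1.340e-02]
 [ 4.343e-01 -3.051e-01  4.200e-03]
 [ 3.973e-01 -3.565e-01  1.180e-02]
 [ 3.659e-01 -4.016e-01  1.590e-02]
 [ 5.030e-01 -2.751e-01  5.000e-04]]
```

{"op": "jog_arm", "data": {
  "increments": "0 0 0.14 0 0 0 0.5;0 0 0.28 0 0 0 0.5;0 0 0.42 0 0 0 0.5;0 0 0.54 0 0 0 0.5;0 0 0.62 0 0 0 0.5;0 0 0.67 0 0 0 0.5;0 0 0.7 0 0 0 0.5;0 0 0.71 0 0 0 0.5"
}}

```text
time: 2.87
tcp_pos: [0.558, -0.2762, 0.0109]
eef_rot: [[-0.096, 0.995, -0.001], [0.995, 0.096, 0.001], [0.001, -0.001, -1.0]]
force: [0.4, 0.1, 0.1]
finger_gap: 0.0212
grasp_force: 0.0
```

{"op": "jog_arm", "data": {
  "increments": "0.04 0 0 0 0 0 0.5;0.08 0 0 0 0 0 0.5;0.12 0 0 0 0 0 0.5;0.15 0 0 0 0 0 0.5;0.18 0 0 0 0 0 0.5;0.2 0 0 0 0 0 0.5;0.22 0 0 0 0 0 0.5;0.24 0 0 0 0 0 0.5"
}}

```text
time: 3.53
tcp_pos: [0.5528, -0.2157, 0.0121]
eef_rot: [[-0.097, 0.995, 0.0], [0.995, 0.097, -0.001], [-0.001, 0.0, -1.0]]
force: [0.6, -0.1, 1.1]
finger_gap: 0.0216
grasp_force: 0.1
```

{"op": "jog_arm", "data": {
  "increments": "0.02 0 0 0 0 0 0.5;0.04 0 0 0 0 0 0.5;0.06 0 0 0 0 0 0.5;0.08 0 0 0 0 0 0.5;0.1 0 0 0 0 0 0.5;0.12 0 0 0 0 0 0.5;0.14 0 0 0 0 0 0.5;0.16 0 0 0 0 0 0.5"
}}

```text
time: 4.2
tcp_pos: [0.5487, -0.1757, 0.0118]
eef_rot: [[-0.097, 0.995, -0.0], [0.995, 0.097, 0.0], [0.0, -0.0, -1.0]]
force: [-0.1, 0.5, 0.2]
finger_gap: 0.0212
grasp_force: 0.1
```

```bash
python3 w.py w2
```

```text
4.2 [ 0.5487 -0.1757  0.0118] [-0.12  0.52  0.23] 0.021190811336537788
cam [ 0.542 -0.106  0.147]
```

View pics/w2.png

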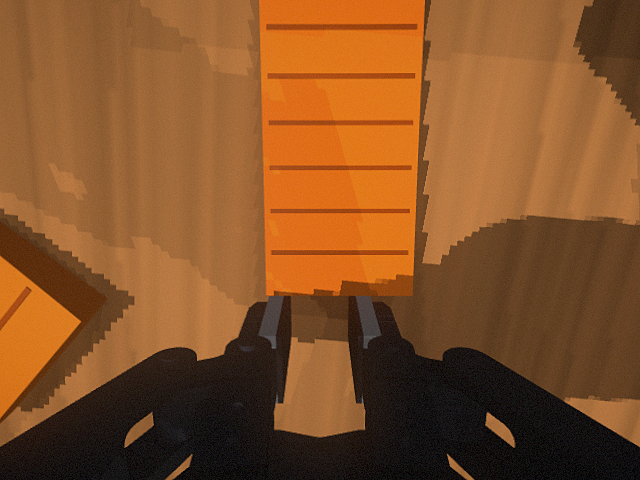

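Wrist view: the wedge now sits square against both fingers, with back corners (266,296) and (414,296), slightly right of the finger centre at 320. Next I'll check its line against the foot.

```bash
python3 - <<'E'
from h import *; import pickle
d=pickle.load(open('w2.pkl','rb'))
b=cast(d,[(266,296),(414,296)],.014)[:,:2]*1000; g=np.vstack([cast(d,[(267,27)],.0075),cast(d,[(417,27)],.0075)])[:,:2]*1000
c,e=b.mean(0),g.mean(0); u=(e-c)/np.linalg.norm(e-c)
print(b.round(1).tolist(),g.round(1).tolist(),c,e,np.degrees(np.arctan2(u[1],u[0])))
for f in ([531.5,0],[533,-1],[530,0.5]):
  w=np.array(f)-c; print('along',w@u,'lateral',u[0]*w[1]-u[1]*w[0])
E
```

```text
[[529.2, -166.7], [579.8, -161.8]] [[523.6, -81.9], [568.5, -77.6]] [ 554.47886919 -164.22953543] [546.02035884 -79.77849428] 95.71959839857692
along 165.7020016672558 lateral 6.497336338817345
along 164.5574899646276 lateral 5.104464139889135
along 166.34900260049622 lateral 7.940038592363106
```

The lateral offset is about 6 mm within a 25 mm half-width, and the foot lies in line with the middle of the fingers. About 83 mm remain to first contact, so I'll go on straight.

{"op": "jog_arm", "data": {
  "increments": "0.02 0 0 0 0 0 0.5;0.04 0 0 0 0 0 0.5;0.06 0 0 0 0 0 0.5;0.08 0 0 0 0 0 0.5;0.1 0 0 0 0 0 0.5;0.12 0 0 0 0 0 0.5;0.14 0 0 0 0 0 0.5;0.16 0 0 0 0 0 0.5"
}}

```text
time: 4.92
tcp_pos: [0.5449, -0.136, 0.0118]
eef_rot: [[-0.097, 0.995, 0.0], [0.995, 0.097, -0.0], [-0.0, 0.0, -1.0]]
force: [0.6, -0.4, 0.6]
finger_gap: 0.0215
grasp_force: 0.2
```

{"op": "jog_arm", "data": {
  "increments": "0.015 0 0 0 0 0 0.5;0.03 0 0 0 0 0 0.5;0.045 0 0 0 0 0 0.5;0.06 0 0 0 0 0 0.5;0.075 0 0 0 0 0 0.5;0.09 0 0 0 0 0 0.5;0.105 0 0 0 0 0 0.5;0.12 0 0 0 0 0 0.5"
}}

```text
time: 5.58
tcp_pos: [0.542, -0.1063, 0.0118]
eef_rot: [[-0.097, 0.995, 0.0], [0.995, 0.097, 0.0], [0.0, 0.0, -1.0]]
force: [0.9, 0.2, 0.4]
finger_gap: 0.0213
grasp_force: 0.1
```

{"op": "jog_arm", "data": {
  "increments": "0.004 0 0 0 0 0 0.5;0.008 0 0 0 0 0 0.5;0.012 0 0 0 0 0 0.5;0.016 0 0 0 0 0 0.5;0.02 0 0 0 0 0 0.5;0.024 0 0 0 0 0 0.5;0.028 0 0 0 0 0 0.5;0.028 0 0 0 0 0 0.5"
}}

```text
time: 6.25
tcp_pos: [0.5413, -0.0995, 0.0118]
eef_rot: [[-0.097, 0.995, -0.0], [0.995, 0.097, 0.0], [0.0, -0.0, -1.0]]
force: [0.4, 1.2, 1.1]
finger_gap: 0.0214
grasp_force: 0.0
```

{"op": "jog_arm", "data": {
  "increments": "0.002 0 0 0 0 0 0.5;0.004 0 0 0 0 0 0.5;0.006 0 0 0 0 0 0.5;0.008 0 0 0 0 0 0.5;0.01 0 0 0 0 0 0.5;0.012 0 0 0 0 0 0.5;0.012 0 0 0 0 0 0.5;0.012 0 0 0 0 0 0.5"
}}

```text
time: 6.92
tcp_pos: [0.541, -0.0966, 0.0118]
eef_rot: [[-0.097, 0.995, -0.0], [0.995, 0.097, 0.0], [0.0, -0.0, -1.0]]
force: [-0.1, -1.0, -0.4]
finger_gap: 0.0212
grasp_force: 0.0
```

Force noise is about 1 N. From here I'll go in 2 mm steps.

{"op": "jog_arm", "data": {
  "increments": "0.002 0 0 0 0 0 0.5;0.004 0 0 0 0 0 0.5;0.006 0 0 0 0 0 0.5;0.008 0 0 0 0 0 0.5;0.008 0 0 0 0 0 0.5;0.008 0 0 0 0 0 0.5;0.008 0 0 0 0 0 0.5;0.008 0 0 0 0 0 0.5"
}}

```text
time: 7.58
tcp_pos: [0.5408, -0.0946, 0.0118]
eef_rot: [[-0.097, 0.995, 0.0], [0.995, 0.097, 0.0], [0.0, 0.0, -1.0]]
force: [0.3, 0.9, 0.7]
finger_gap: 0.0215
grasp_force: 0.0
```

{"op": "jog_arm", "data": {
  "increments": "0.002 0 0 0 0 0 0.5;0.004 0 0 0 0 0 0.5;0.006 0 0 0 0 0 0.5;0.008 0 0 0 0 0 0.5;0.008 0 0 0 0 0 0.5;0.008 0 0 0 0 0 0.5;0.008 0 0 0 0 0 0.5;0.008 0 0 0 0 0 0.5"
}}

```text
time: 8.25
tcp_pos: [0.5406, -0.0926, 0.0118]
eef_rot: [[-0.097, 0.995, -0.0], [0.995, 0.097, 0.0], [0.0, -0.0, -1.0]]
force: [0.4, 0.0, 0.3]
finger_gap: 0.0214
grasp_force: 0.0
```

{"op": "jog_arm", "data": {
  "increments": "0.002 0 0 0 0 0 0.5;0.004 0 0 0 0 0 0.5;0.006 0 0 0 0 0 0.5;0.008 0 0 0 0 0 0.5;0.008 0 0 0 0 0 0.5;0.008 0 0 0 0 0 0.5;0.008 0 0 0 0 0 0.5;0.008 0 0 0 0 0 0.5"
}}

```text
time: 8.92
tcp_pos: [0.5405, -0.091, 0.0118]
eef_rot: [[-0.096, 0.995, 0.0], [0.995, 0.096, -0.001], [-0.001, 0.0, -1.0]]
force: [0.3, -2.8, -0.7]
finger_gap: 0.0212
grasp_force: 1.4
```

{"op": "jog_arm", "data": {
  "increments": "0.002 0 0 0 0 0 0.5;0.004 0 0 0 0 0 0.5;0.006 0 0 0 0 0 0.5;0.006 0 0 0 0 0 0.5;0.006 0 0 0 0 0 0.5;0.006 0 0 0 0 0 0.5;0.006 0 0 0 0 0 0.5;0.006 0 0 0 0 0 0.5"
}}

```text
time: 9.58
tcp_pos: [0.5405, -0.0897, 0.0118]
eef_rot: [[-0.096, 0.995, 0.0], [0.995, 0.096, -0.001], [-0.001, 0.0, -1.0]]
force: [0.2, -4.9, -0.9]
finger_gap: 0.021
grasp_force: 2.5
```

{"op": "jog_arm", "data": {
  "increments": "0.002 0 0 0 0 0 0.5;0.004 0 0 0 0 0 0.5;0.006 0 0 0 0 0 0.5;0.008 0 0 0 0 0 0.5;0.008 0 0 0 0 0 0.5;0.008 0 0 0 0 0 0.5;0.008 0 0 0 0 0 0.5;0.008 0 0 0 0 0 0.5"
}}

```text
time: 10.25
tcp_pos: [0.5405, -0.0887, 0.0119]
eef_rot: [[-0.096, 0.995, 0.0], [0.995, 0.096, -0.003], [-0.003, 0.0, -1.0]]
force: [0.5, -7.6, -1.5]
finger_gap: 0.0211
grasp_force: 3.9
```

{"op": "jog_arm", "data": {
  "increments": "0.002 0 0 0 0 0 0.5;0.004 0 0 0 0 0 0.5;0.006 0 0 0 0 0 0.5;0.006 0 0 0 0 0 0.5;0.006 0 0 0 0 0 0.5;0.006 0 0 0 0 0 0.5;0.006 0 0 0 0 0 0.5;0.006 0 0 0 0 0 0.5"
}}

```text
time: 10.92
tcp_pos: [0.5405, -0.0878, 0.012]
eef_rot: [[-0.095, 0.995, 0.001], [0.995, 0.095, -0.005], [-0.005, 0.0, -1.0]]
force: [0.8, -8.5, -2.6]
finger_gap: 0.0211
grasp_force: 4.6
```

The push is levelling off at about 8.5 N, roughly 4 mm past first contact, so the wedge is snug. I'll back off straight.

{"op": "jog_arm", "data": {
  "increments": "-0.02 0 0 0 0 0 0.5;-0.06 0 0 0 0 0 0.5;-0.12 0 0 0 0 0 0.5;-0.2 0 0 0 0 0 0.5;-0.24 0 -0.1 0 0 0 0.7;-0.24 0 -0.25 0 0 0 1;-0.24 0 -0.4 0 0 0 1;-0.24 0 -0.5 0 0 0 1"
}}

```text
time: 11.58
tcp_pos: [0.5466, -0.1468, 0.1399]
eef_rot: [[-0.096, 0.995, 0.003], [0.995, 0.096, 0.0], [-0.0, 0.003, -1.0]]
force: [0.0, -0.7, 0.5]
finger_gap: 0.0001
grasp_force: 0.0
```

```bash
python3 w.py w3
```

```text
11.5833 [ 0.5466 -0.1468  0.1399] [ 0.03 -0.66  0.46] 6.572335746208014e-05
cam [ 0.539 -0.077  0.275]
```

View pics/w3.png

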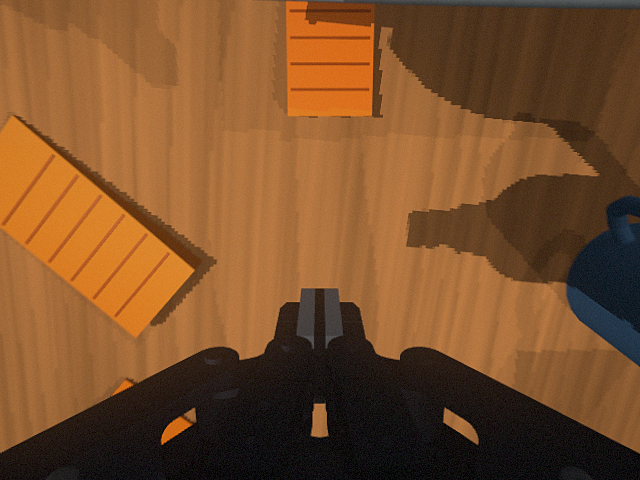

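Wrist view: the wedge stayed put and square, its thick end at (287..374,116) and its thin part under the plate edge at the top. I'll move up to look at the sticker.

{"op": "jog_arm", "data": {
  "increments": "0.1 0 0 0 0 0 1;0.2 0 0 0 0 0 1;0.24 0 0 0 0 0 1;0.24 0 0 0 0 0 1;0.24 0 0 0 0 0 1;0.24 0 0 0 0 0 1;0.24 0 0 0 0 0 1;0.24 0 0 0 0 0 1"
}}

```text
time: 12.3
tcp_pos: [0.5401, -0.0866, 0.1366]
eef_rot: [[-0.096, 0.995, -0.0], [0.995, 0.096, -0.0], [-0.0, -0.0, -1.0]]
force: [-1.1, 0.3, -0.1]
finger_gap: -0.0002
grasp_force: 0.0
```

```bash
python3 w.py w4; python3 - <<'E'
from h import *; import pickle
d=pickle.load(open('w4.pkl','rb'))
for m,s,c in blobs(d,(0,150,60),(6,255,255),60)+blobs(d,(172,150,60),(180,255,255),60): print('red',c.round(),s,cast(d,[c],.06).round(4),cast(d,[c]).round(4))
d=pickle.load(open('w3.pkl','rb'));b=cast(d,[(287,116),(374,117)],.014)[:,:2]*1000;print(b,b.mean(0),np.linalg.norm(b[0]-b[1]))
E
```

```text
12.3 [ 0.5401 -0.0866  0.1366] [-1.13  0.32 -0.14] -0.00017007264832469583
cam [ 0.533 -0.017  0.272]
red [320.  76.] [ 299   54   42   45 1470] [[0.5316 0.0012 0.06  ]] [[0.5317 0.0011 0.0611]]
[[520.76576728 -78.56276613]
 [572.57719006 -74.20374642]] [546.67147867 -76.38325627] 51.9944668531127
```

{"op": "jog_arm", "data": {
  "increments": "0.1 0 0 0 0 0 1;0.2 0 0 0 0 0 1;0.3 0 0 0 0 0 1;0.353 0 0 0 0 0 1;0.353 0 0.08 0 0 0 1;0.353 0 0.15 0 0 0 1;0.353 0 0.2 0 0 0 1;0.353 0 0.23 0 0 0 1"
}}

```text
time: 13.02
tcp_pos: [0.5307, 0.0019, 0.0778]
eef_rot: [[-0.097, 0.995, -0.002], [0.995, 0.097, -0.0], [0.0, -0.002, -1.0]]
force: [0.0, -0.3, -0.0]
finger_gap: 0.0004
grasp_force: 0.0
```

{"op": "jog_arm", "data": {
  "increments": "0 0 0.004 0 0 0 1;0 0 0.008 0 0 0 1;0 0 0.012 0 0 0 1;0 0 0.016 0 0 0 1;0 0 0.02 0 0 0 1;0 0 0.024 0 0 0 1;0 0 0.028 0 0 0 1;0 0 0.028 0 0 0 1"
}}

```text
time: 13.68
tcp_pos: [0.5314, 0.0021, 0.0723]
eef_rot: [[-0.097, 0.995, 0.0], [0.995, 0.097, -0.0], [-0.0, 0.0, -1.0]]
force: [-0.5, -0.2, 0.4]
finger_gap: 0.0
grasp_force: 0.0
```

{"op": "jog_arm", "data": {
  "increments": "0 0 0.003 0 0 0 1;0 0 0.006 0 0 0 1;0 0 0.009 0 0 0 1;0 0 0.012 0 0 0 1;0 0 0.015 0 0 0 1;0 0 0.018 0 0 0 1;0 0 0.018 0 0 0 1;0 0 0.018 0 0 0 1"
}}

```text
time: 14.35
tcp_pos: [0.5314, 0.0021, 0.0681]
eef_rot: [[-0.097, 0.995, 0.0], [0.995, 0.097, -0.0], [-0.0, 0.0, -1.0]]
force: [-2.5, -0.6, 5.1]
finger_gap: 0.0001
grasp_force: 2.2
```

{"op": "jog_arm", "data": {
  "increments": "0 0 0.002 0 0 0 1;0 0 0.004 0 0 0 1;0 0 0.005 0 0 0 1;0 0 0.005 0 0 0 1;0 0 0.005 0 0 0 1;0 0 0.005 0 0 0 1;0 0 0.005 0 0 0 1;0 0 0.005 0 0 0 1"
}}

```text
time: 15.02
tcp_pos: [0.5315, 0.0021, 0.068]
eef_rot: [[-0.097, 0.995, 0.001], [0.995, 0.097, -0.0], [-0.0, 0.001, -1.0]]
force: [-4.9, 0.4, 14.8]
finger_gap: -0.0
grasp_force: 7.6
```

14.8 N with only 0.1 mm of give, so the corner is firm. Lifting clear.

{"op": "jog_arm", "data": {
  "increments": "0 0 -0.01 0 0 0 1;0 0 -0.05 0 0 0 1;0 0 -0.15 0 0 0 1;0 0 -0.3 0 0 0 1;0 0 -0.45 0 0 0 1;0 0 -0.5 0 0 0 1;-0.15 0 -0.5 0 0 0 1;-0.3 0 -0.5 0 0 0 1"
}}

```text
time: 15.68
tcp_pos: [0.5399, -0.072, 0.1938]
eef_rot: [[-0.101, 0.995, 0.004], [0.995, 0.101, -0.001], [-0.001, 0.004, -1.0]]
force: [0.0, -0.9, -0.3]
finger_gap: 0.0003
grasp_force: 0.0
```

```bash
python3 w.py w5; python3 - <<'E'
from h import *
from cell import viewer
d=viewer.camera('scene')
cv2.imwrite('pics/s5.png',cv2.hconcat([cv2.resize(d['color'][150:320,180:450],(540,340)),cv2.resize(cv2.imread('pics/w5.png'),(255,340))][:1]))
E
```

```text
15.6833 [ 0.5399 -0.072   0.1938] [ 0.02 -0.86 -0.27] 0.0003242449591280105
cam [ 0.532 -0.002  0.329]
```

View pics/w5.png

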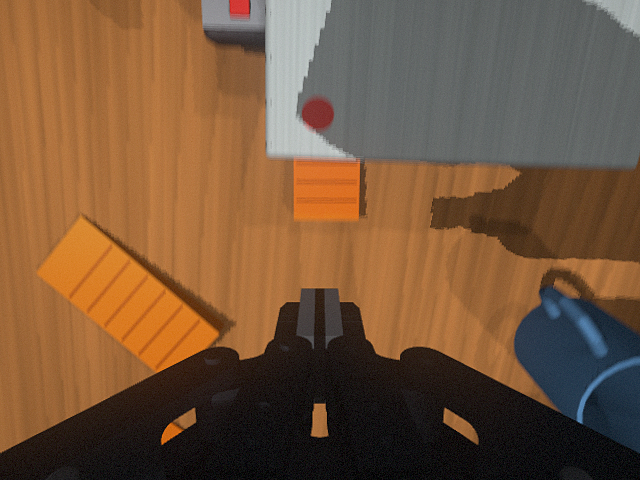

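View pics/s5.png

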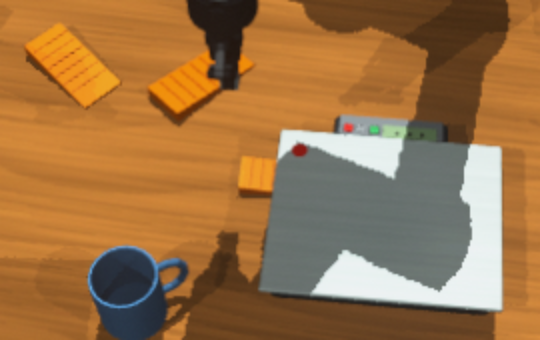

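The wedge sits under the red-sticker corner, its thick end out at (294..360,220) in the wrist view. I'll do a last position check, move up a little and hand in.

```bash
python3 - <<'E'
from h import *; import pickle
d=pickle.load(open('w5.pkl','rb'))
print(cast(d,[(294,220),(360,219)],.014).mean(0).round(4),cast(d,[(318,113)],.06).round(4))
E
```

```text
[ 0.5468 -0.0779  0.014 ] [[ 5.32e-01 -5.00e-04  6.00e-02]]
```

{"op": "jog_arm", "data": {
  "increments": "-0.1 0 -0.05 0 0 0 1;-0.2 0 -0.1 0 0 0 1;-0.25 0 -0.15 0 0 0 1;-0.25 0 -0.2 0 0 0 1;-0.25 0 -0.2 0 0 0 1;-0.25 0 -0.2 0 0 0 1;-0.25 0 -0.2 0 0 0 1;-0.25 0 -0.2 0 0 0 1"
}}

```text
time: 16.45
tcp_pos: [0.5441, -0.1338, 0.2405]
eef_rot: [[-0.098, 0.995, -0.002], [0.995, 0.098, 0.001], [0.001, -0.002, -1.0]]
force: [0.5, 0.5, -0.4]
finger_gap: 0.0002
grasp_force: 0.0
```

```bash
python3 -c "
from cell import workorder; print(workorder.hand_in())"
```

```text
the job is handed in; nothing more can be done
None
```

The job is handed in, with no verdict returned: the 110 mm wedge is snug under the bare foot (about 8.5 N push, roughly 4 mm past first contact), a 15 N press at the red sticker gave only about 0.1 mm, and the arm is clear at 16.5 s.

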